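Index a sample carousel with a parked plunger

ROBOT

A 7-joint arm with a two-finger parallel gripper is mounted at the origin on a cart in front of the work surface, level with it; the furniture and walls round the work are solid. World frame = base frame: x ahead of the robot, y to its left, z up, the work surface at z = 0. Lengths are in m, angles in rad, forces in N, time in s.
With the tool pointing down it reaches from about 0.4 to 0.85 m from the base axis. Payload 10.4 kg.
Tool frame: the origin (TCP) lies on the centre line of the jaws, within the pads' length; the fingertips stand 11 mm ahead of it and the grasp point (between the pads) lies 8 mm behind it (tip_reach is the distance from the TCP to the fingertips, in m); z points along the fingers, y is the line along which they close (so a half turn about z gives the same grasp; the last joint's range is limited). The gripper opens to 85 mm and grips with 20 to 120 N. Pads are 22 mm wide; open, the fingers measure 114 mm over their backs; the gripper's body (76 mm by 85 mm) begins 54 mm behind the grasp point. The pads swing forward as they close: fully open they stand 13 mm farther back than shut.
Start: joints at [1.194, 0.332, -0.065, 1.46, 0.022, 1.35, -0.088], TCP at [0.217, -0.586, 0.242] pointing down, gripper open.
Joint ranges: [-2.6, 2.6], [-0.5, 2.12], [-1.47, 1.34], [0.16, 2.42], [-1.27, 4.41], [0.06, 2.06], [-2.6, 2.6]. Speed limits (rad/s): [2.22, 2.22, 2.79, 2.79, 3.14, 3.14, 3.14].

INTERFACE

Orientations are given as a unit quaternion [x, y, z, w].
In Python, from workcell import get_obs, camera, hand_in, tip_reach gives the robot as it stands. The module is installed in compiled form; this text tells all that it offers.
- The arm moves only by the tool move_arm, never from a script. Its argument "plan" is a list of rows, each an object with "delta_pos": the shift along the tool's x, y, z in parts of the range, where 1.0 means 0.8 m, a list of three; "turn": the turn, a rotation vector about the tool's x, y, z in normalised numbers (1 is 180 degrees), a list of three; "fingers": the closure, from 0 (fully open) to 1 (shut). A call has 1 to 12 rows; each row is the pose to reach, as a shift and turn from the pose commanded when the call began, along the tool's axes at that moment; what a row does not reach only later rows make up. A row lasts 1/8 s, in which the tool goes at most 62.5 mm and 10.7 degrees, less where a joint would pass 70% of its speed; a pose out of reach is approached as far as the arm can. Shift and turn numbers lie between -1 and 1, and a call with a number outside is refused. A call with a gripper value outside its range is refused whole. The fingers move at their own pace and stop on an object; "force" is the grip in N (left out, the last holds). Time passes only in rows, so rows that repeat a pose let the fingers close. It gives the time, the measured TCP pose, the force, the opening and the grip force at its end, in the units of the state.
- get_obs(): the state, without advancing time (a new reading comes with each control period).
- camera(name): name is "side" or "top" or "wrist"; returns a dict with "color" (420x560x3 uint8, red, green, blue), "range_z" (420x560 float32, m along the optical axis (not along the pixel's ray), 0 where there is no reading), "fx", "fy", "cx", "cy" (pixels), "R" (3x3) and "t" (3): a world point X has camera coordinates R X + t; the wrist camera has in their place "tool_from_camera" (4x4, takes a point from camera to tool coordinates, whose origin is the TCP and whose axes are the flange's). Camera axes: x right, y down, z forward; pixel columns grow to the right and rows downward; lengths in m; the calibration is good to about 2 mm. A picture is of the moment at which its call begins: read the wrist's pose just before it.
- hand_in(): hands the job in; it is judged then, once.
The state is a dict: "clock": time; "joint_pos": joint angles; "joint_velocities": joint speeds; "tau": joint torques, N m; "position": TCP position; "ee_rot": TCP orientation; "ft_force": force on the tool from outside, world axes, zero at the start; "torque": the same for the moment, N m; "grip_width": opening from 0.0 (shut) to 1.0 (fully open); "grasp_force": force on a finger pad.
Only numpy, scipy, OpenCV 4.12 (cv2) and the standard library are available. Lean on these libraries where they do the work, as an engineer would, in place of code of your own. Each camera call takes 0.05 s, during which the arm holds its last target. There are 200 camera calls.

TASK

Bring the amber bottle in front of the reading head: pull the carousel's red index plunger and twist it so that it stays out by itself, then, with the plunger left parked, turn the carousel by its handwheel until the amber bottle stands at the reading head. Finally twist the plunger back so that it springs fully home and locks the carousel there. Keep every vessel upright in its pocket.

Things in the scene. Friction and masses are not known exactly. Their poses are not given: they have to be found in the camera images.
- carousel_base: Fixed grey base of the sample carousel; origin on the bench under the carousel's vertical axis. Its x axis points to the reading head, a black sensor housing (62 mm wide, 98 mm high, green lens) 149 to 193 mm from the axis. The plunger's bracket stands 120 degrees anticlockwise from that, turned roughly to the robot: the plunger's axis passes through (-63, 109, 40) mm in this frame.
- plate_centre (a point): Centre of the turning white plate, at its top (56 mm above the bench). Plate radius 121 mm; the bevelled steel index ring below it reaches 135 mm and has a notch in line with each pocket. Six pockets, 62 mm wide, 12 mm deep, centred 85 mm from the axis every 60 degrees. At carousel value 0 one pocket is at the reading head and one at 120 degrees, by the plunger, both empty at the start.
- carousel (a joint): Turn of plate, handwheel and vessels, rad, positive anticlockwise from above. Starts near 0, locked. The plunger locks it at each multiple of 1.047 (60 degrees), play 0.014 either way. Plunger parked: turns with slight friction (0.06 N m) and stays where left. If let go over 0.02 beside a notch the pin may rest on the ring (travel about 12 mm) and drops in when the carousel is turned to the notch.
- wheel_knob (a point): Upright steel knob, spinning freely on its pin, on the black handwheel over the plate, 46 mm from the carousel's axis; turns with the carousel, at value 0 it lies towards the reading head (+x of the base). Round, 21 to 24 mm in diameter, z from 184 to 222 mm; this point is on its axis at z = 205 mm. The wheel (radius 61 mm) has its top at z = 178 mm.
- reading_place (a point): Centre of the pocket position in front of the reading head, at pocket floor height, 85 mm from the carousel's axis.
- plunger (a joint): Travel of the sprung plunger, m: 0 fully home (pin 12 mm deep in a notch), stop at 0.022. Its axis leans 30 degrees from vertical, rising away from the carousel's axis. A cross pin lets it turn only above 0.0185; after a quarter turn it drops into the rest recess at 0.016 and stays parked. To undo: pull above 0.0185, turn back, let in. Spring 6 N at home, 11 N at 0.02.
- plunger_handle (a joint): Turn of the red T-handle about the plunger's axis, rad, 0 when home, either way up to 2.0. Home slot: within about 0.2 of 0. Rest recess: 1.3 to 1.84 either way (plus or minus).
- handle_grip (a point): Middle of the red T-handle, on the plunger's axis; moves and turns with it. z axis: plunger axis, outwards; x: along the bar; y: across it. Bar 62 mm long, 14 mm thick, from 12 mm below to 10 mm above this point along z, edges rounded. Plunger home: this point is 78 mm up the axis from (-63, 109, 40) mm of the base; the crown (radius 13 mm) starts 29 mm below it, stem 12 mm thick.
- bottle_amber: The sample wanted: amber bottle with black cap, 58 mm in diameter, 114 mm high, loose in the pocket at 60, 180, 240 or 300 degrees anticlockwise from the reading head. Origin at the centre of its underside. About 0.24 kg.
- jar_red_cap: White jar with red cap in a pocket of the carousel, 46 mm in diameter, 71 mm high, loose. Origin at the centre of its underside. (Another like it stands at the back of the bench.)
- beaker: Clear beaker in a pocket of the carousel, 50 mm in diameter with a spout, 71 mm high, loose. Origin near the centre of its underside.
- test_piece: Dark round test piece lying flat in a pocket of the carousel, 38 mm in diameter, 10 mm high, loose. Origin at the centre of its underside.
There are look-alikes about, which are no part of the job. Leave any blue look-alike of the jar_red_cap alone.

How it is judged:
On the way, in this order (a step that is already met when the one before it is completed fails the run):
1. the plunger stays retracted by itself in its rest recess, the fingers touching nothing (value of joint plunger between 0.0145 and 0.0174 m and contact force between the fingers and anything else below 0.5 N), for 0.3 s.
2. with the plunger still parked, the amber bottle has been brought to the reading place (within 15 mm) (value of joint plunger above 0.0145 m and horizontal distance between bottle_amber and reading_place below 0.015 m), for 0.2 s.
At the end, for the whole second after the job is handed in: The plunger is fully home (travel under 3 mm) in the notch that puts the amber bottle within 12 mm of the reading place; the carousel is at rest; amber bottle, red-capped jar, beaker and test piece stand upright (within 0.15 rad) on their pocket floors (underside 40 to 50 mm above the bench) (value of joint plunger below 0.003 m and horizontal distance between bottle_amber and reading_place below 0.012 m and velocity of joint carousel between -0.05 and 0.05 rad/s and angle between each of bottle_amber, jar_red_cap, beaker, test_piece's own z axis and vertical below 0.15 rad and height (world z) of bottle_amber between 0.04 and 0.05 m and height (world z) of jar_red_cap between 0.04 and 0.05 m and height (world z) of beaker between 0.04 and 0.05 m and height (world z) of test_piece between 0.04 and 0.05 m); the robot touches nothing.
It fails at once if a vessel of the carousel tips over (0.6 rad) (angle between any of bottle_amber, jar_red_cap, beaker, test_piece's own z axis and vertical above 0.6 rad).
It also fails if it takes over 72 s, if anything falls off the work surface, if the arm or the gripper's body presses on something with over 40 N, if the wrist force passes 120 N, or if a joint passes its speed limit or range.

## Working session

There is one attempt and no reset: what is moved stays moved. The work goes in short steps, Python scripts to look and compute and a tool call to move; the robot and the scene stay as the last step left them, time stands still between calls to the robot, and variables do not carry over. Pictures are saved under pics/ and viewed, at most 10 in all, crops included, and the job is handed in when it is done.

Besides the shell and the picture viewer there is one more tool, called after ">>>" by a JSON object that holds its "fn" and its "kwargs", one argument or row to a line. move_arm: Moves the arm, as the interface text tells. Its arguments: {"type":"object","properties":{"plan":{"type":"array","items":{"type":"object","properties":{"delta_pos":{"type":"array","items":{"type":"number"}},"turn":{"type":"array","items":{"type":"number"}},"fingers":{"type":"number"}}}},"force":{"type":"number"}},"required":["plan"]}

```bash
mkdir -p pics; cat > h.py <<'E'
import numpy as np, cv2
from workcell import get_obs, camera, hand_in, tip_reach
from scipy.spatial.transform import Rotation as Ro
def world(c):
    h,w=c['range_z'].shape; u,v=np.meshgrid(np.arange(w),np.arange(h)); z=c['range_z']
    P=np.stack([(u-c['cx'])/c['fx']*z,(v-c['cy'])/c['fy']*z,z],-1)
    return (P-c['t'])@c['R']
def proj(c,X):
    p=np.atleast_2d(X)@c['R'].T+c['t']; return np.c_[p[:,0]/p[:,2]*c['fx']+c['cx'],p[:,1]/p[:,2]*c['fy']+c['cy']]
E
python3 - <<'E'
from h import *
ims=[]
for n in('side','top'):
    c=camera(n); np.save(n+'.npy',c,allow_pickle=True); cv2.imwrite(f'pics/{n}0.png',c['color'][...,::-1])
    print(n,-c['R'].T@c['t'],c['R'][2],c['fx'])
o=get_obs(); print(o)
E
```

```text
side [ 0.18677216 -0.34228159  0.583129  ] [ 0.36480993  0.81021652 -0.45876237] 380.7223256253571
top [0.43600505 0.4346128  1.26205127] [ 0.11615636  0.00725423 -0.99320445] 474.8186733602177
{'clock': 0.1, 'joint_pos': array([ 1.1944187 ,  0.33284353, -0.0647039 ,  1.4608675 ,  0.02161636,
        1.34988964, -0.08852095]), 'joint_velocities': array([-6.63854564e-05, -1.51000865e-03, -1.12390361e-03, -1.65202451e-03,
       -3.62482776e-04, -1.70361534e-05,  2.17007534e-03]), 'tau': array([ 6.32415304e-04, -6.26744199e+01,  4.86483634e-02, -3.92428637e+01,
        1.63623306e-02,  6.96246017e-03,  3.96503310e-05]), 'position': array([ 0.21641026, -0.58599249,  0.24156887]), 'ee_rot': array([ 9.84395206e-01,  1.75970588e-01, -1.51281466e-04, -6.38288827e-04]), 'ft_force': array([-0.57754986, -0.30361916, -0.12665196]), 'torque': array([7.34549693e-06, 6.47766375e-02, 2.90178667e-02]), 'grasp_force': 0.0, 'grip_width': 0.997830284822797}
```

View pics/side0.png

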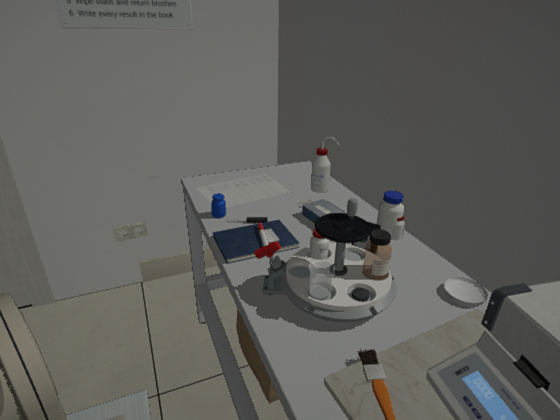

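View pics/top0.png

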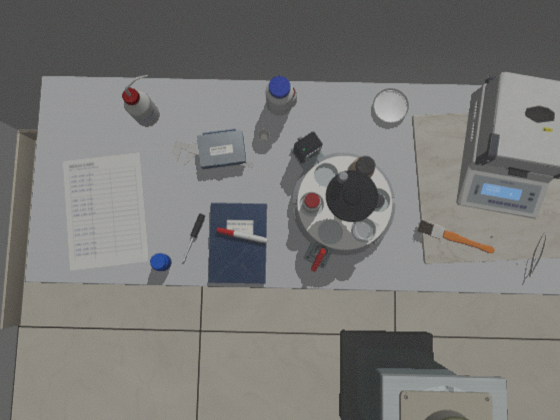

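The side view shows the carousel near (340,275), with the red T-handle at (268,250) and the knob at (352,208). In the top view the wheel is at (352,195), the reading head at (308,147), the amber bottle at (365,167) and the T-handle at (318,258).

```bash
cat > m.py <<'E'
from h import *
for n in('side','top'):
    c=np.load(n+'.npy',allow_pickle=True).item(); W=world(c); col=c['color'].astype(int); v=c['range_z']>0
    near=v&(np.hypot(W[...,0]-.62,W[...,1]-.26)<.3) if 0 else v
    red=(col[...,0]>90)&(col[...,1]<50)&(col[...,2]<60)&v
    hs=cv2.connectedComponentsWithStats(red.astype(np.uint8))
    for i in range(1,hs[0]):
        if hs[2][i,4]>15:
            p=W[hs[1]==i]; print(n,'red',hs[3][i].round(),hs[2][i,4],p.mean(0).round(4),p.min(0).round(3),p.max(0).round(3))
    if n=='top':
        for px in [(345,202),(308,147),(352,195),(365,167),(318,258),(343,177),(312,200),(362,230),(330,232)]: print(px,W[px[1],px[0]].round(4))
        C=W[195,352][:2]
    r=np.hypot(W[...,0]-C[0],W[...,1]-C[1])
    for nm,zl,zh,R in(('wheel',.172,.184,.09),('plate',.051,.060,.14),('knob',.212,.23,.09),('head',.09,.105,.25)):
        p=W[v&(W[...,2]>zl)&(W[...,2]<zh)&(r<R)]
        if len(p)<5: continue
        (ce,ra)=cv2.minEnclosingCircle(p[:,:2].astype(np.float32)); print(n,nm,len(p),p.mean(0).round(4),np.round(ce,4),round(ra,4))
E
python3 m.py
```

```text
side red [260. 226.] 20 [0.511  0.5732 0.0298] [0.503 0.554 0.015] [0.526 0.601 0.033]
side red [269. 246.] 65 [0.4458 0.3314 0.1194] [0.416 0.319 0.104] [0.469 0.348 0.131]Traceback (most recent call last):
  File "m.py", line 13, in <module>
    r=np.hypot(W[...,0]-C[0],W[...,1]-C[1])
                        ^
NameError: name 'C' is not defined. Did you mean: 'c'?
```

```bash
sed -i "s/('side','top'):/('top','side'):/" m.py; python3 m.py
python3 - <<'E'
from h import *
c=np.load('top.npy',allow_pickle=True).item()['color']; cv2.imwrite('pics/topc.png',cv2.resize(c[110:290,250:430,::-1],None,fx=3.3,fy=3.3,interpolation=cv2.INTER_CUBIC))
E
```

```text
top red [130.  95.] 131 [0.8251 0.7985 0.158 ] [0.811 0.782 0.152] [0.844 0.817 0.164]
top red [225. 232.] 50 [0.5099 0.5737 0.0285] [0.501 0.555 0.022] [0.517 0.594 0.033]
top red [318. 260.] 95 [0.4426 0.3383 0.1158] [0.417 0.322 0.094] [0.466 0.353 0.131]
(345, 202) [0.576  0.2818 0.1717]
(308, 147) [0.7224 0.3647 0.0972]
(352, 195) [0.5908 0.2677 0.1846]
(365, 167) [0.6618 0.2333 0.159 ]
(318, 258) [0.4463 0.3384 0.1218]
(343, 177) [0.6261 0.293  0.218 ]
(312, 200) [0.5866 0.3541 0.1137]
(362, 230) [0.5207 0.2203 0.0462]
(330, 232) [0.5137 0.3024 0.0481]
top wheel 1837 [0.5893 0.2665 0.1756] [0.5915 0.2669] 0.0608
top plate 2419 [0.5821 0.2745 0.055 ] [0.5828 0.2709] 0.1306
top knob 84 [0.6288 0.2939 0.2186] [0.63   0.2938] 0.012
top head 554 [0.6866 0.3525 0.0967] [0.5896 0.3505] 0.1749
side red [260. 226.] 20 [0.511  0.5732 0.0298] [0.503 0.554 0.015] [0.526 0.601 0.033]
side red [269. 246.] 65 [0.4458 0.3314 0.1194] [0.416 0.319 0.104] [0.469 0.348 0.131]
side wheel 1298 [0.5866 0.2598 0.1768] [0.5894 0.2652] 0.0616
side plate 2839 [0.5757 0.236  0.0562] [0.5806 0.2666] 0.1302
side knob 68 [0.6253 0.2882 0.2188] [0.6264 0.2905] 0.011
side head 738 [0.5687 0.2692 0.0976] [0.5877 0.3476] 0.1737
```

View pics/topc.png

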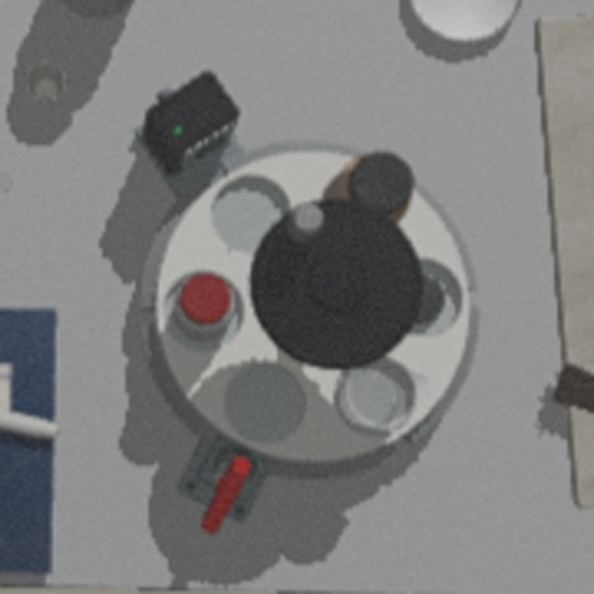

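The bottle is at 300° (world centre about (.5905,.266), yaw about 34.5°), so the carousel has to turn +60°. Next I work out the approach.

```bash
cat >> h.py <<'E'
C=np.array([.5905,.266]); psi=np.deg2rad(34.5)
def geo(C=C,psi=psi):
    r=np.array([np.cos(psi+2*np.pi/3),np.sin(psi+2*np.pi/3),0]); a=.5*r+np.array([0,0,np.cos(np.pi/6)])
    P0=np.array([*C,.04])+.12590*r; t=np.cross([0,0,1],r)
    return r,a,P0,t
def toolR(a,y): z=-a; return np.c_[np.cross(y,z),y,z]
def rel(targets,o=None):
    o=o or get_obs(); R0=Ro.from_quat(o['ee_rot'])
    for p,R in targets:
        print('d',R0.inv().apply(np.asarray(p)-o['position']).round(4),'turn',(R0.inv()*Ro.from_matrix(R)).as_rotvec().round(4))
E
python3 - <<'E'
from h import *
r,a,P0,t=geo(); print(r,a,t)
y=-t if (-t)@[.8,.6,0]>0 else t
g=P0+.078*a; print(g,y)
R1=toolR(a,y)
R0=Ro.from_quat(get_obs()['ee_rot']).as_matrix()
rel([([.42,-.25,.34],R0),([.44,.10,.36],R1),(g+.10*a,R1)])
c=np.load('top.npy',allow_pickle=True).item(); W=world(c); k=(W[...,0]>.2)&(W[...,0]<.55)&(W[...,1]>-.6)&(W[...,1]<.15)
print(W[k][:,2].max())
E
```

```text
[-0.90258528  0.4305111   0.        ] [-0.45129264  0.21525555  0.8660254 ] [-0.4305111  -0.90258528  0.        ]
[0.44166369 0.33699128 0.10754998] [ 0.4305111   0.90258528 -0.        ]
d [ 0.3074 -0.2448 -0.0981] turn [0. 0. 0.]
d [ 0.4474 -0.5662 -0.1177] turn [-0.6109 -0.259  -2.277 ]
d [ 0.4962 -0.8235  0.0485] turn [-0.6109 -0.259  -2.277 ]
0.03999882143907496
```

Careful with the scale: shifts go in shares of 0.8 m and turns go in shares of 180 degrees. That gives: -0.566 m is -0.7075, 0.15 m is 0.1875, -0.15 rad is -0.0477.

>>> {"fn": "move_arm", "kwargs": {
  "plan": [
    {"delta_pos":[0.0625,-0.05,-0.025],"turn":[0,0,-0.0477],"fingers":0},
    {"delta_pos":[0.125,-0.1,-0.05],"turn":[0,0,-0.0955],"fingers":0},
    {"delta_pos":[0.1875,-0.15,-0.075],"turn":[0,0,-0.1432],"fingers":0},
    {"delta_pos":[0.25,-0.2,-0.1],"turn":[0,0,-0.191],"fingers":0},
    {"delta_pos":[0.3125,-0.25,-0.125],"turn":[0,0,-0.2387],"fingers":0},
    {"delta_pos":[0.375,-0.3,-0.125],"turn":[0,0,-0.2865],"fingers":0},
    {"delta_pos":[0.4063,-0.3688,-0.125],"turn":[-0.0318,-0.0127,-0.3501],"fingers":0},
    {"delta_pos":[0.4375,-0.4375,-0.1313],"turn":[-0.0637,-0.0255,-0.3979],"fingers":0},
    {"delta_pos":[0.4688,-0.5,-0.1375],"turn":[-0.0955,-0.0382,-0.4456],"fingers":0},
    {"delta_pos":[0.5,-0.575,-0.1438],"turn":[-0.1273,-0.0509,-0.4934],"fingers":0},
    {"delta_pos":[0.5313,-0.6375,-0.1475],"turn":[-0.1432,-0.0605,-0.5411],"fingers":0},
    {"delta_pos":[0.5588,-0.7075,-0.1475],"turn":[-0.1592,-0.0668,-0.5889],"fingers":0}
  ]
}}

```text
clock: 1.6
position: [0.4391, 0.097, 0.3605]
ee_rot: [0.42, 0.877, -0.051, 0.227]
ft_force: [1.4, -1.0, 0.9]
grip_width: 1.002
grasp_force: 0.0
```

```bash
cat > pre.py <<'E'
from h import *
r,a,P0,t=geo(); g=P0+.078*a; o=get_obs(); print(o['clock'],o['position'],o['joint_pos'].round(2),o['ft_force'].round(1))
rel([(g+.10*a,toolR(a,-t))],o)
E
python3 pre.py
```

```text
1.6 [0.4391294  0.09695645 0.36050216] [ 0.54 -0.38 -0.89  1.87  0.11  1.26  0.3 ] [ 1.4 -1.   0.9]
d [0.2831 0.1188 0.06  ] turn [-0.1118 -0.042  -0.4204]
```

Converted, 0.283 m is 0.3538, 0.06 m is 0.075, -0.42 rad is -0.1337.

>>> {"fn": "move_arm", "kwargs": {
  "plan": [
    {"delta_pos":[0.07,0.03,0.015],"turn":[-0.0064,-0.0032,-0.0255],"fingers":0},
    {"delta_pos":[0.14,0.0588,0.03],"turn":[-0.0143,-0.0064,-0.0541],"fingers":0},
    {"delta_pos":[0.21,0.0875,0.045],"turn":[-0.0223,-0.0095,-0.0796],"fingers":0},
    {"delta_pos":[0.2813,0.1188,0.06],"turn":[-0.0286,-0.0111,-0.1082],"fingers":0},
    {"delta_pos":[0.3538,0.1488,0.075],"turn":[-0.0357,-0.0134,-0.1337],"fingers":0},
    {"delta_pos":[0.3538,0.1488,0.075],"turn":[-0.0357,-0.0134,-0.1337],"fingers":0},
    {"delta_pos":[0.3538,0.1488,0.075],"turn":[-0.0357,-0.0134,-0.1337],"fingers":0}
  ]
}}

```text
clock: 2.48
position: [0.3986, 0.3575, 0.1932]
ee_rot: [0.216, 0.942, -0.057, 0.251]
ft_force: [0.6, -0.9, 1.8]
grip_width: 1.002
grasp_force: 0.0
```

```bash
python3 pre.py; python3 - <<'E'
from h import *
o=get_obs(); c=camera('wrist'); c['o']=o; np.save('w1.npy',c,allow_pickle=True); cv2.imwrite('pics/w1.png',c['color'][...,::-1])
T=c['tool_from_camera']; print(T.round(3),c['fx'])
E
```

```text
2.475 [0.39863061 0.35754516 0.1931802 ] [-0.03  0.4  -1.29  1.86  0.91  1.4  -0.47] [ 0.6 -0.9  1.8]
d [ 0.0015 -0.     -0.002 ] turn [-0.0021 -0.0031 -0.0061]
[[-0.001 -0.951 -0.31   0.081]
 [ 1.    -0.    -0.001 -0.   ]
 [ 0.001 -0.31   0.951 -0.132]
 [ 0.     0.     0.     1.   ]] 295.70226118996703
```

View pics/w1.png

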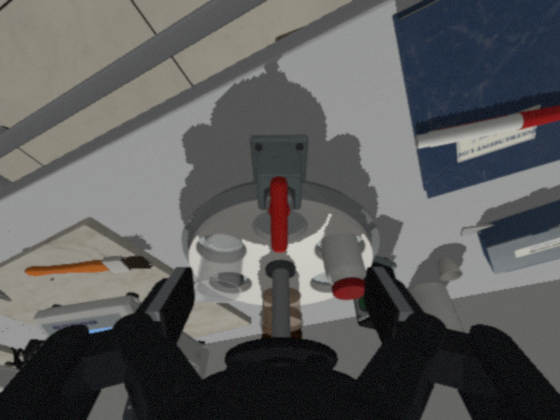

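The wrist view shows the T-bar, red, running from (277,180) to (279,250), centred between the fingers. I measure it in the tool frame.

```bash
cat > red.py <<'E'
from h import *
def red(c,o):
    T=c['tool_from_camera'];z=c['range_z'];h,w=z.shape;u,v=np.meshgrid(np.arange(w),np.arange(h))
    P=np.stack([(u-c['cx'])/c['fx']*z,(v-c['cy'])/c['fy']*z,z],-1)@T[:3,:3].T+T[:3,3]
    W=Ro.from_quat(o['ee_rot']).apply(P.reshape(-1,3)).reshape(P.shape)+o['position']
    return P,W
def bar(c,o):
    P,W=red(c,o); k=c['color'].astype(int); m=(k[...,0]>80)&(k[...,1]<50)&(k[...,2]<60)&(c['range_z']>0)
    r,a,P0,t=geo(); g=P0+.088*a
    m&=np.linalg.norm(W-g,axis=-1)<.06
    p=P[m]; print(m.sum(),p.mean(0).round(4),np.percentile(p,[1,50,99],axis=0).round(4)); print('w',W[m].mean(0))
    top=p[p[:,2]<np.percentile(p[:,2],1)+.012]
    cc,s,V=np.linalg.svd(top-top.mean(0)); print('dir',V[0]); return p
if __name__=='__main__':
    c=np.load('w1.npy',allow_pickle=True).item(); bar(c,c['o']); 
    r,a,P0,t=geo(); print(Ro.from_quat(c['o']['ee_rot']).inv().apply(P0+.078*a-c['o']['position']))
E
python3 red.py
```

```text
1160 [ 0.0051 -0.0004  0.0892] [[-0.024  -0.0074  0.0862]
 [ 0.0053 -0.0003  0.0882]
 [ 0.0326  0.0073  0.1107]]
w [0.43436613 0.33983111 0.11326007]
dir [-0.99995744  0.00826065 -0.00410831]
[0.0012064  0.00017301 0.09800692]
```

Converted, 0.105 m is 0.1313, 0.004 m is 0.005.

>>> {"fn": "move_arm", "kwargs": {
  "plan": [
    {"delta_pos":[0.005,0,0.0625],"turn":[0,0,0],"fingers":0},
    {"delta_pos":[0.005,0,0.1125],"turn":[0,0,0],"fingers":0.3},
    {"delta_pos":[0.005,0,0.1313],"turn":[0,0,0],"fingers":0.5},
    {"delta_pos":[0.005,0,0.1313],"turn":[0,0,0],"fingers":0.8},
    {"delta_pos":[0.005,0,0.1313],"turn":[0,0,0],"fingers":1},
    {"delta_pos":[0.005,0,0.1313],"turn":[0,0,0],"fingers":1},
    {"delta_pos":[0.005,0,0.1313],"turn":[0,0,0],"fingers":1},
    {"delta_pos":[0.005,0,0.1313],"turn":[0,0,0],"fingers":1}
  ],
  "force": 60
}}

```text
clock: 3.52
position: [0.4422, 0.3367, 0.1033]
ee_rot: [0.216, 0.942, -0.056, 0.252]
ft_force: [-4.7, 0.6, 8.4]
grip_width: 0.149
grasp_force: 60.7
```

```bash
python3 pre.py
```

```text
3.525 [0.44224106 0.33673782 0.10328865] [-0.07  0.53 -1.15  1.93  1.08  1.28 -0.55] [-4.7  0.6  8.4]
d [-1.40e-03  1.00e-04 -1.04e-01] turn [ 0.0009 -0.0015 -0.0065]
```

Converted, -0.022 m is -0.0275, -0.019 m is -0.0238.

>>> {"fn": "move_arm", "kwargs": {
  "plan": [
    {"delta_pos":[0,0,-0.0088],"turn":[0,0,0],"fingers":1},
    {"delta_pos":[0,0,-0.0175],"turn":[0,0,0],"fingers":1},
    {"delta_pos":[0,0,-0.0238],"turn":[0,0,0],"fingers":1},
    {"delta_pos":[0,0,-0.0275],"turn":[0,0,0],"fingers":1},
    {"delta_pos":[0,0,-0.0275],"turn":[0,0,0],"fingers":1}
  ]
}}

```text
clock: 4.15
position: [0.433, 0.3406, 0.121]
ee_rot: [0.217, 0.942, -0.056, 0.251]
ft_force: [6.5, 1.8, -10.2]
grip_width: 0.152
grasp_force: 58.6
```

```bash
cat > f.py <<'E'
from h import *
r,a,P0,t=geo();o=get_obs();R=Ro.from_quat(o['ee_rot']); print(o['clock'],'F tool',R.inv().apply(o['ft_force']).round(1),'T tool',R.inv().apply(o['torque']).round(2),'s',((o['position']-P0)@a+.008).round(4),'off',R.inv().apply(o['position']-P0)[:2].round(4),o['grip_width'].round(3),'q',o['joint_pos'].round(2))
E
python3 f.py
```

```text
Traceback (most recent call last):
  File "f.py", line 2, in <module>
    r,a,P0,t=geo();o=get_obs();R=Ro.from_quat(o['ee_rot']); print(o['clock'],'F tool',R.inv().apply(o['ft_force']).round(1),'T tool',R.inv().apply(o['torque']).round(2),'s',((o['position']-P0)@a+.008).round(4),'off',R.inv().apply(o['position']-P0)[:2].round(4),o['grip_width'].round(3),'q',o['joint_pos'].round(2))
                                                                                                                                                                                                                                                                     ^^^^^^^^^^^^^^^^^^^^^
AttributeError: 'float' object has no attribute 'round'
```

Converted, -0.001 m is -0.0013, 0.5 rad is 0.1592.

>>> {"fn": "move_arm", "kwargs": {
  "plan": [
    {"delta_pos":[0,0,-0.0013],"turn":[0,0,0.0318],"fingers":1},
    {"delta_pos":[0,0,-0.0013],"turn":[0,0,0.07],"fingers":1},
    {"delta_pos":[0,0,-0.0013],"turn":[0,0,0.1146],"fingers":1},
    {"delta_pos":[0,0,-0.0013],"turn":[0,0,0.1592],"fingers":1}
  ]
}}

```text
clock: 4.65
position: [0.4328, 0.3411, 0.1219]
ee_rot: [0.445, 0.858, 0.009, 0.257]
ft_force: [8.6, 3.9, -11.2]
grip_width: 0.147
grasp_force: 58.6
```

```bash
sed -i "s/o\['grip_width'\].round(3)/o['grip_width']/" f.py; python3 f.py
```

```text
4.65 F tool [ 3.8  6.1 12.7] T tool [-1.31  1.34  0.01] s 0.1033 off [ 0.0013 -0.0008] 0.1469119774815077 q [-0.1   0.46 -1.13  1.92  1.    1.27 -1.02]
```

Converted, 1.07 rad is 0.3406.

>>> {"fn": "move_arm", "kwargs": {
  "plan": [
    {"delta_pos":[0,0,0],"turn":[0,0,0.0477],"fingers":1},
    {"delta_pos":[0,0,0],"turn":[0,0,0.0955],"fingers":1},
    {"delta_pos":[0,0,0],"turn":[0,0,0.1432],"fingers":1},
    {"delta_pos":[0,0,0],"turn":[0,0,0.191],"fingers":1},
    {"delta_pos":[0,0,0],"turn":[0,0,0.2387],"fingers":1},
    {"delta_pos":[0,0,0],"turn":[0,0,0.2865],"fingers":1},
    {"delta_pos":[0,0,0],"turn":[0,0,0.3406],"fingers":1},
    {"delta_pos":[0,0,0],"turn":[0,0,0.3406],"fingers":1}
  ]
}}

```text
clock: 5.65
position: [0.4334, 0.3413, 0.1224]
ee_rot: [0.819, 0.512, 0.139, 0.217]
ft_force: [11.0, 3.2, -9.6]
grip_width: 0.155
grasp_force: 58.6
```

```bash
python3 f.py
```

```text
5.65 F tool [ 7.7  2.6 12.6] T tool [0.   1.97 0.  ] s 0.1035 off [ 0.0005 -0.0007] 0.15468430186308152 q [-0.19  0.4  -1.    1.93  0.94  1.21 -2.06]
```

Converted, 0.006 m is 0.0075, 0.003 m is 0.0038.

>>> {"fn": "move_arm", "kwargs": {
  "plan": [
    {"delta_pos":[0,0,0.0038],"turn":[0,0,0],"fingers":1},
    {"delta_pos":[0,0,0.0075],"turn":[0,0,0],"fingers":1},
    {"delta_pos":[0,0,0.0075],"turn":[0,0,0],"fingers":1}
  ]
}}

```text
clock: 6.02
position: [0.436, 0.3402, 0.1176]
ee_rot: [0.819, 0.513, 0.139, 0.217]
ft_force: [7.9, 2.6, -5.2]
grip_width: 0.15
grasp_force: 59.5
```

```bash
python3 f.py
```

```text
6.025 F tool [5.7 2.6 7.5] T tool [-0.14  1.49  0.02] s 0.0979 off [ 0.0006 -0.0007] 0.15046002388989915 q [-0.19  0.41 -1.    1.93  0.95  1.21 -2.06]
```

Converted, 0.002 m is 0.0025.

>>> {"fn": "move_arm", "kwargs": {
  "plan": [
    {"delta_pos":[0,0,0.0025],"turn":[0,0,0],"fingers":1},
    {"delta_pos":[0,0,0.0025],"turn":[0,0,0],"fingers":1}
  ]
}}

```text
clock: 6.28
position: [0.4363, 0.3404, 0.1171]
ee_rot: [0.818, 0.513, 0.14, 0.218]
ft_force: [-2.4, -0.1, 9.8]
grip_width: 0.156
grasp_force: 62.0
```

```bash
python3 f.py
```

```text
6.275 F tool [-1.1  3.1 -9.6] T tool [-0.43 -0.03 -0.03] s 0.0974 off [ 0.0009 -0.0007] 0.15558941786761504 q [-0.19  0.41 -1.    1.93  0.95  1.21 -2.06]
```

Converted, -0.1 m is -0.125, -0.04 m is -0.05.

>>> {"fn": "move_arm", "kwargs": {
  "plan": [
    {"delta_pos":[0,0,-0.0013],"turn":[0,0,0],"fingers":0.5},
    {"delta_pos":[0,0,-0.0013],"turn":[0,0,0],"fingers":0.5},
    {"delta_pos":[0,0,-0.0013],"turn":[0,0,0],"fingers":0.5},
    {"delta_pos":[0,0,-0.05],"turn":[0,0,0],"fingers":0.5},
    {"delta_pos":[0,0,-0.125],"turn":[0,0,0],"fingers":0.5},
    {"delta_pos":[0,0,-0.125],"turn":[0,0,0],"fingers":0.5},
    {"delta_pos":[0,0,-0.125],"turn":[0,0,0],"fingers":0.5}
  ]
}}

```text
clock: 7.15
position: [0.3912, 0.3599, 0.2011]
ee_rot: [0.819, 0.513, 0.138, 0.218]
ft_force: [0.8, -0.6, 0.4]
grip_width: 0.498
grasp_force: 0.0
```

```bash
python3 f.py; python3 - <<'E'
from red import *
o=get_obs(); c=camera('wrist'); c['o']=o; np.save('w2.npy',c,allow_pickle=True); bar(c,o); cv2.imwrite('pics/w2.png',c['color'][...,::-1])
k=camera('top'); np.save('top.npy',k,allow_pickle=True)
k=camera('side'); np.save('side.npy',k,allow_pickle=True)
E
python3 m.py|grep -E 'knob|wheel|red'
```

```text
7.15 F tool [-0.2  1.   0.1] T tool [ 0.52  0.03 -0.02] s 0.1947 off [-0.0014 -0.0015] 0.49762987333629627 q [-0.17  0.28 -1.09  1.86  0.79  1.33 -1.98]
1245 [ 0.0038 -0.0002  0.085 ] [[-0.0271 -0.0075  0.0812]
 [ 0.0043 -0.0005  0.0833]
 [ 0.0313  0.0083  0.1405]]
w [0.43088072 0.34499314 0.12736207]
dir [-0.99971367 -0.01829045 -0.01542849]
top red [130.  96.] 128 [0.8252 0.7986 0.1576] [0.811 0.782 0.152] [0.844 0.816 0.163]
top red [225. 232.] 49 [0.5101 0.5738 0.0278] [0.501 0.554 0.022] [0.517 0.595 0.034]
top red [317. 263.] 92 [0.435  0.341  0.1269] [0.418 0.317 0.109] [0.453 0.367 0.135]
top wheel 1833 [0.5892 0.2662 0.1756] [0.5917 0.2671] 0.0607
top knob 83 [0.629  0.294  0.2189] [0.6304 0.2935] 0.0118
side red [260. 226.] 17 [0.5106 0.5733 0.0305] [0.504 0.557 0.028] [0.517 0.592 0.032]
side red [264. 245.] 129 [0.4335 0.3312 0.1263] [0.416 0.307 0.112] [0.448 0.363 0.134]
side wheel 1297 [0.5868 0.26   0.1769] [0.5892 0.2652] 0.061
side knob 68 [0.6252 0.2882 0.2188] [0.6254 0.2904] 0.0119
```

View pics/w2.png

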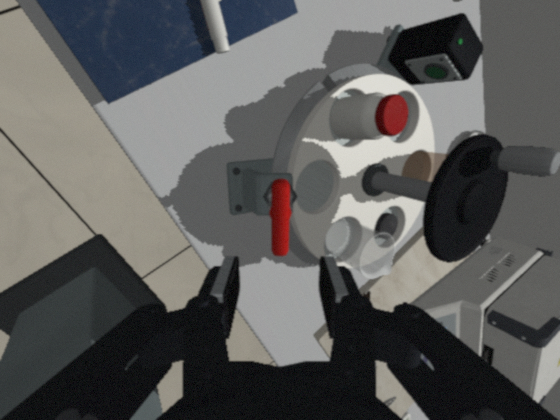

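The plunger is parked: the bar's centre is at about 94 mm along the axis, which is 16 mm of travel. In the wrist view the bar, now tangential, runs from (281,180) to (280,255), and the carousel has not moved. The knob is next.

```bash
python3 - <<'E'
from h import *
ph=np.deg2rad(0); y=np.array([np.cos(ph),np.sin(ph),0]); R=toolR(np.array([0,0,1.]),y)
R0=Ro.from_quat(get_obs()['ee_rot']).as_matrix(); print(R0.round(2))
rel([([.42,.35,.30],R0),([.628,.2915,.32],R),([.628,.2915,.27],R)])
E
```

```text
[[ 0.44  0.78  0.45]
 [ 0.9  -0.38 -0.22]
 [-0.    0.5  -0.87]]
d [ 0.0041  0.0756 -0.0716] turn [-0.  0. -0.]
d [0.0423 0.27   0.0168] turn [ 0.5115  0.1176 -0.4415]
d [0.0423 0.2452 0.0602] turn [ 0.5115  0.1176 -0.4415]
```

Converted, 0.27 m is 0.3375, 0.245 m is 0.3063, 0.5115 rad is 0.1628.

>>> {"fn": "move_arm", "kwargs": {
  "plan": [
    {"delta_pos":[0,0.0375,-0.05],"turn":[0,0,0],"fingers":0.2},
    {"delta_pos":[0.005,0.0938,-0.0875],"turn":[0.0318,0.0064,-0.0286],"fingers":0},
    {"delta_pos":[0.0188,0.1625,-0.0625],"turn":[0.0732,0.0159,-0.0637],"fingers":0},
    {"delta_pos":[0.0313,0.225,-0.025],"turn":[0.1146,0.0255,-0.0987],"fingers":0},
    {"delta_pos":[0.0438,0.2875,0],"turn":[0.1528,0.035,-0.1305],"fingers":0},
    {"delta_pos":[0.0525,0.3375,0.0213],"turn":[0.1628,0.0374,-0.1405],"fingers":0},
    {"delta_pos":[0.0525,0.3063,0.075],"turn":[0.1628,0.0374,-0.1405],"fingers":0},
    {"delta_pos":[0.0525,0.3063,0.075],"turn":[0.1628,0.0374,-0.1405],"fingers":0},
    {"delta_pos":[0.0525,0.3063,0.075],"turn":[0.1628,0.0374,-0.1405],"fingers":0}
  ]
}}

```text
clock: 8.43
position: [0.6268, 0.2929, 0.2725]
ee_rot: [0.706, 0.708, 0.001, 0.0]
ft_force: [-0.8, -1.0, 0.6]
grip_width: 0.998
grasp_force: 0.0
```

```bash
cat > knob.py <<'E'
from red import *
o=get_obs(); c=camera('wrist'); P,W=red(c,o); print(o['position'],o['joint_pos'].round(2),o['ft_force'].round(1))
z=c['range_z']>0; m=z&(W[...,2]>.2)&(W[...,2]<.235)&(np.hypot(W[...,0]-C[0],W[...,1]-C[1])<.065)&(P[...,2]>.02)
p=W[m]; print('knob',m.sum(),np.round(cv2.minEnclosingCircle(p[:,:2].astype(np.float32))[0],4),p[:,2].max(),P[m].mean(0).round(4))
m=z&(W[...,2]>.17)&(W[...,2]<.184)&(np.hypot(W[...,0]-C[0],W[...,1]-C[1])<.08); p=W[m]; print('wheel',m.sum(),cv2.minEnclosingCircle(p[:,:2].astype(np.float32)),np.median(p[:,2]))
rel([([.628,.2915,.199],toolR(np.array([0,0,1.]),np.array([1.,0,0])))],o)
E
python3 knob.py
```

```text
[0.62683582 0.29291185 0.27251139] [ 0.1   0.67 -1.03  1.17  0.56  1.58 -0.81] [-0.8 -1.   0.6]
knob 1018 [0.6264 0.2936] 0.22290952170815742 [ 0.004  -0.0004  0.0554]
wheel 13417 ((0.5885874629020691, 0.26718670129776), 0.0612240694463253) 0.17534751840219098
d [-0.0015  0.0011  0.0735] turn [ 0.0014 -0.0014  0.0021]
```

Converted, 0.072 m is 0.09, 0.04 m is 0.05.

>>> {"fn": "move_arm", "kwargs": {
  "plan": [
    {"delta_pos":[0.0006,0,0.05],"turn":[0,0,0],"fingers":0},
    {"delta_pos":[0.0006,0,0.09],"turn":[0,0,0],"fingers":0.3},
    {"delta_pos":[0.0006,0,0.09],"turn":[0,0,0],"fingers":0.6},
    {"delta_pos":[0.0006,0,0.09],"turn":[0,0,0],"fingers":1},
    {"delta_pos":[0.0006,0,0.09],"turn":[0,0,0],"fingers":1},
    {"delta_pos":[0.0006,0,0.09],"turn":[0,0,0],"fingers":1}
  ],
  "force": 30
}}

```text
clock: 9.22
position: [0.6281, 0.294, 0.2023]
ee_rot: [0.707, 0.708, 0.003, 0.0]
ft_force: [-0.6, -0.7, 7.2]
grip_width: 0.265
grasp_force: 30.2
```

```bash
python3 f.py; python3 - <<'E'
from h import *
o=get_obs();C=np.array([.589,.2668]);p0=np.array([*(o['position'][:2]),0]);d=p0[:2]-C;print(o['position'],np.degrees(np.arctan2(d[1],d[0])),np.hypot(*d),o['grip_width'],o['ft_force'])
R0=Ro.from_quat(o['ee_rot'])
for a in range(6,61,6):
    a=np.radians(a);M=np.array([[np.cos(a),-np.sin(a)],[np.sin(a),np.cos(a)]]); q=C+M@d; print(a.round(3),R0.inv().apply([*(q-p0[:2]),0]).round(4))
E
```

```text
9.225 F tool [-0.7 -0.5 -7.3] T tool [ 0.07 -0.07  0.02] s 0.0747 off [-0.0258  0.152 ] 0.26460489185944497 q [ 0.11  0.71 -1.01  1.27  0.59  1.46 -0.84]
[0.62811429 0.29402034 0.20232199] 34.83475071941574 0.047653691641893516 0.26460489185944497 [-0.5707354  -0.70004298  7.24687577]
0.105 [ 0.0039 -0.0031 -0.    ]
0.209 [ 0.0075 -0.0065 -0.    ]
0.314 [ 0.0108 -0.0103 -0.    ]
0.419 [ 0.0136 -0.0144 -0.    ]
0.524 [ 0.0159 -0.0188 -0.    ]
0.628 [ 0.0178 -0.0234 -0.0001]
0.733 [ 0.0192 -0.0282 -0.0001]
0.838 [ 0.0201 -0.0331 -0.0001]
0.942 [ 0.0205 -0.0381 -0.0001]
1.047 [ 0.0203 -0.0431 -0.0001]
```

Converted, -0.0188 m is -0.0235, 0.0159 m is 0.0199.

>>> {"fn": "move_arm", "kwargs": {
  "plan": [
    {"delta_pos":[0.0013,-0.001,0],"turn":[0,0,0],"fingers":1},
    {"delta_pos":[0.0031,-0.0025,0],"turn":[0,0,0],"fingers":1},
    {"delta_pos":[0.0049,-0.0039,0],"turn":[0,0,0],"fingers":1},
    {"delta_pos":[0.0073,-0.006,0],"turn":[0,0,0],"fingers":1},
    {"delta_pos":[0.0094,-0.0081,0],"turn":[0,0,0],"fingers":1},
    {"delta_pos":[0.0115,-0.0105,0],"turn":[0,0,0],"fingers":1},
    {"delta_pos":[0.0135,-0.0129,0],"turn":[0,0,0],"fingers":1},
    {"delta_pos":[0.0153,-0.0154,0],"turn":[0,0,0],"fingers":1},
    {"delta_pos":[0.017,-0.018,0],"turn":[0,0,0],"fingers":1},
    {"delta_pos":[0.0185,-0.0208,0],"turn":[0,0,0],"fingers":1},
    {"delta_pos":[0.0199,-0.0235,0],"turn":[0,0,0],"fingers":1}
  ]
}}

```text
clock: 10.6
position: [0.6097, 0.3095, 0.2023]
ee_rot: [0.707, 0.707, 0.003, 0.001]
ft_force: [1.3, -1.1, 7.9]
grip_width: 0.263
grasp_force: 30.2
```

```bash
cat > k2.py <<'E'
from h import *
o=get_obs();C=np.array([.589,.2668]);d=o['position'][:2]-C;print(o['clock'],np.degrees(np.arctan2(d[1],d[0])),np.hypot(*d),o['grip_width'],o['ft_force'])
E
python3 k2.py
```

```text
10.6 64.09111128996986 0.0474364052297751 0.2631444083353661 [ 1.27005237 -1.12429217  7.92482677]
```

Converted, -0.0243 m is -0.0304, 0.0044 m is 0.0055.

>>> {"fn": "move_arm", "kwargs": {
  "plan": [
    {"delta_pos":[0.0013,-0.0029,0],"turn":[0,0,0],"fingers":1},
    {"delta_pos":[0.0024,-0.0058,0],"turn":[0,0,0],"fingers":1},
    {"delta_pos":[0.0033,-0.0088,0],"turn":[0,0,0],"fingers":1},
    {"delta_pos":[0.0041,-0.0118,0],"turn":[0,0,0],"fingers":1},
    {"delta_pos":[0.0048,-0.0148,0],"turn":[0,0,0],"fingers":1},
    {"delta_pos":[0.0053,-0.0179,0],"turn":[0,0,0],"fingers":1},
    {"delta_pos":[0.0055,-0.021,0],"turn":[0,0,0],"fingers":1},
    {"delta_pos":[0.0058,-0.0241,0],"turn":[0,0,0],"fingers":1},
    {"delta_pos":[0.0058,-0.0273,0],"turn":[0,0,0],"fingers":1},
    {"delta_pos":[0.0055,-0.0298,0],"turn":[0,0,0],"fingers":1},
    {"delta_pos":[0.0055,-0.0304,0],"turn":[0,0,0],"fingers":1},
    {"delta_pos":[0.0055,-0.0304,0],"turn":[0,0,0],"fingers":1}
  ]
}}

```text
clock: 12.1
position: [0.5856, 0.3136, 0.2023]
ee_rot: [0.707, 0.707, 0.003, 0.001]
ft_force: [0.3, -3.3, 8.5]
grip_width: 0.267
grasp_force: 30.3
```

```bash
python3 k2.py
```

```text
12.1 94.2085299046637 0.046902517569090786 0.26669481322353444 [ 0.3089581  -3.34358372  8.50954479]
```

Converted, -0.07 m is -0.0875, -0.04 m is -0.05.

>>> {"fn": "move_arm", "kwargs": {
  "plan": [
    {"delta_pos":[0,0,0],"turn":[0,0,0],"fingers":0.4},
    {"delta_pos":[0,0,0],"turn":[0,0,0],"fingers":0},
    {"delta_pos":[0,0,0],"turn":[0,0,0],"fingers":0},
    {"delta_pos":[0,0,-0.05],"turn":[0,0,0],"fingers":0},
    {"delta_pos":[0,0,-0.0875],"turn":[0,0,0],"fingers":0},
    {"delta_pos":[0,0,-0.0875],"turn":[0,0,0],"fingers":0}
  ]
}}

```text
clock: 12.85
position: [0.5846, 0.3143, 0.272]
ee_rot: [0.707, 0.708, 0.003, 0.0]
ft_force: [-0.6, -0.0, -0.0]
grip_width: 1.002
grasp_force: 0.0
```

```bash
python3 knob.py; cp top.npy top_a.npy; python3 - <<'E'
from red import *
c=camera('top'); np.save('top.npy',c,allow_pickle=True); cv2.imwrite('pics/top2.png',cv2.resize(c['color'][110:290,250:430,::-1],None,fx=3.3,fy=3.3,interpolation=cv2.INTER_CUBIC))
k=camera('side'); np.save('side.npy',k,allow_pickle=True)
E
python3 m.py|grep -E 'knob|wheel|red'
```

```text
[0.58458822 0.31425539 0.27198732] [ 0.11  0.61 -1.06  1.26  0.52  1.54 -0.87] [-0.6 -0.  -0. ]
knob 1028 [0.5838 0.3133] 0.22289858322378894 [ 0.0022 -0.0009  0.0551]
wheel 12732 ((0.5887478590011597, 0.2671230733394623), 0.061259668320417404) 0.1753693556401091
d [-0.0231  0.0431  0.0731] turn [ 0.0044 -0.0036  0.0014]
top red [130.  96.] 130 [0.825  0.7983 0.1583] [0.811 0.782 0.154] [0.844 0.816 0.164]
top red [224. 232.] 45 [0.5097 0.5748 0.028 ] [0.502 0.555 0.022] [0.517 0.594 0.032]
top wheel 279 [0.5583 0.2736 0.1754] [0.5711 0.2835] 0.0533
top knob 8 [0.5807 0.3206 0.2165] [0.581  0.3212] 0.005
side red [260. 225.] 17 [0.51   0.5759 0.0305] [0.504 0.562 0.029] [0.516 0.592 0.033]
side red [264. 245.] 135 [0.433  0.3306 0.1261] [0.416 0.31  0.112] [0.449 0.363 0.134]
side wheel 546 [0.5682 0.2818 0.1771] [0.5779 0.2788] 0.057
side knob 67 [0.5828 0.3067 0.2187] [0.5843 0.3098] 0.011
```

View pics/top2.png

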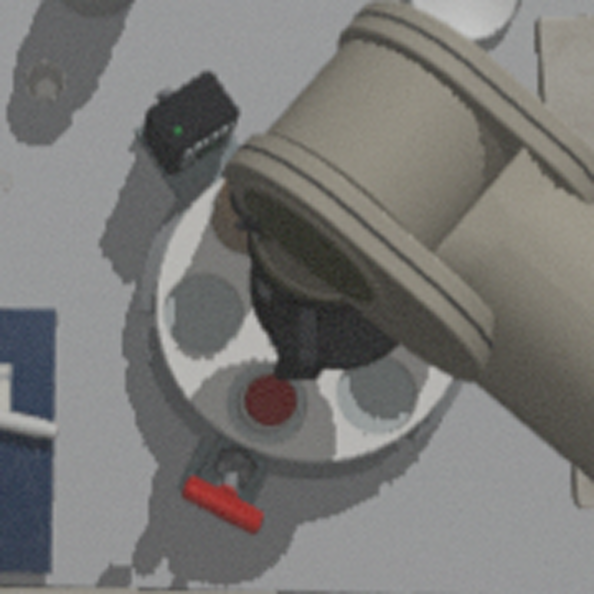

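```bash
python3 - <<'E'
from h import *
from scipy.optimize import least_squares
C=np.array([.589,.2668]); obs=[]
for i,(f,angs) in enumerate((('top_a',(0,120)),('top',(60,180)))):
    c=np.load(f+'.npy',allow_pickle=True).item(); W=world(c); cand=W[(W[...,2]>.035)&(W[...,2]<.0505)&(c['range_z']>0)]
    for g in angs:
        q=C+.085*np.array([np.cos(np.radians(34.7+g)),np.sin(np.radians(34.7+g))])
        p=cand[np.hypot(*(cand[:,:2]-q).T)<.036]; p=p[np.hypot(*(p[:,:2]-C).T)<.118]
        f0=least_squares(lambda x:[0],[0]) if 0 else None
        ce,ra=cv2.minEnclosingCircle(p[:,:2].astype(np.float32)); d=np.array(ce)-C
        print(i,g,len(p),np.round(ce,4),round(ra,4),'cen',p[:,:2].mean(0).round(4),(np.degrees(np.arctan2(d[1],d[0]))-g)%360,np.hypot(*d)); obs.append((i,g,*ce))
r=least_squares(lambda x:np.concatenate([np.array(o[2:])-x[:2]-x[4]*np.array([np.cos(x[2+o[0]]+np.radians(o[1])),np.sin(x[2+o[0]]+np.radians(o[1]))]) for o in obs]),[*C,.6,.6,.085])
print(r.x[:2],np.degrees(r.x[2:4]),r.x[4],r.fun.round(4))
E
```

```text
0 0 382 [0.6589 0.3154] 0.0349 cen [0.6656 0.3174] 34.810202037678586 0.08517959573767246
0 120 463 [0.5126 0.3041] 0.035 cen [0.5154 0.3024] 33.95894030985227 0.08502781554266706
1 60 451 [0.585  0.3496] 0.0323 cen [0.5846 0.3508] 32.75103278663593 0.08284623233412926
1 180 433 [0.5208 0.2163] 0.0333 cen [0.5226 0.2153] 36.48649234846516 0.08486510779168033
[0.59032248 0.26605523] [34.80755066 34.60513158] 0.08504684778484202 [-0.0012  0.0008 -0.0008  0.0019  0.0015 -0.0013  0.0004 -0.0014]
```

The top crop shows the amber bottle, brown at (235,220), at the reading head, the red-capped jar at (270,400), and the T-bar parked from (190,488) to (258,525). The turn is 60° within about 1°. I now return to the handle.

```bash
python3 - <<'E'
from h import *
R=Ro.from_quat([.819,.513,.138,.218]).as_matrix(); R0=Ro.from_quat(get_obs()['ee_rot']).as_matrix()
rel([([.42,.345,.32],R),([.3912,.3599,.2011],R),([.436,.3402,.1176],R)])
E
```

```text
d [ 0.0322 -0.1639 -0.0516] turn [-0.5131 -0.1165  0.4423]
d [ 0.047  -0.1928  0.0673] turn [-0.5131 -0.1165  0.4423]
d [ 0.0272 -0.148   0.1508] turn [-0.5131 -0.1165  0.4423]
```

Converted, -0.193 m is -0.2413, -0.185 m is -0.2313, -0.5131 rad is -0.1633.

>>> {"fn": "move_arm", "kwargs": {
  "plan": [
    {"delta_pos":[0.0125,-0.0375,-0.0625],"turn":[-0.0159,-0.0032,0.0159],"fingers":0.2},
    {"delta_pos":[0.025,-0.1,-0.0688],"turn":[-0.0573,-0.0127,0.0477],"fingers":0.5},
    {"delta_pos":[0.0375,-0.1625,-0.0625],"turn":[-0.0987,-0.0223,0.0859],"fingers":0.5},
    {"delta_pos":[0.0438,-0.215,-0.025],"turn":[-0.1401,-0.0318,0.121],"fingers":0.5},
    {"delta_pos":[0.0538,-0.2313,0.025],"turn":[-0.1633,-0.0371,0.1408],"fingers":0.5},
    {"delta_pos":[0.0588,-0.2413,0.0838],"turn":[-0.1633,-0.0371,0.1408],"fingers":0.5},
    {"delta_pos":[0.0588,-0.2413,0.0838],"turn":[-0.1633,-0.0371,0.1408],"fingers":0.5},
    {"delta_pos":[0.0588,-0.2413,0.0838],"turn":[-0.1633,-0.0371,0.1408],"fingers":0.5}
  ]
}}

```text
clock: 14.0
position: [0.392, 0.3603, 0.2035]
ee_rot: [0.819, 0.512, 0.139, 0.218]
ft_force: [0.4, -0.3, -0.1]
grip_width: 0.501
grasp_force: 0.0
```

```bash
python3 f.py; python3 - <<'E'
from red import *
o=get_obs(); c=camera('wrist'); bar(c,o)
rel([([.436,.3402,.1176],Ro.from_quat([.819,.513,.138,.218]).as_matrix())])
E
```

```text
14.0 F tool [-0.   0.4  0.4] T tool [0.5  0.01 0.03] s 0.1965 off [-0.0003  0.0002] 0.5007891124713999 q [-0.16  0.28 -1.11  1.86  0.79  1.33 -1.98]
1234 [ 0.003  -0.002   0.0866] [[-0.0281 -0.0091  0.083 ]
 [ 0.0036 -0.002   0.0851]
 [ 0.0304  0.0064  0.1446]]
w [0.43077446 0.3451624  0.12743136]
dir [-0.99966468 -0.01823925 -0.01838084]
d [ 0.0005 -0.0014  0.0989] turn [ 0.0008 -0.0019 -0.0027]
```

Converted, 0.1 m is 0.125, -0.0016 m is -0.002.

>>> {"fn": "move_arm", "kwargs": {
  "plan": [
    {"delta_pos":[0.0013,-0.002,0.0625],"turn":[0,0,0],"fingers":0.5},
    {"delta_pos":[0.0013,-0.002,0.125],"turn":[0,0,0],"fingers":0.5},
    {"delta_pos":[0.0013,-0.002,0.125],"turn":[0,0,0],"fingers":0.7},
    {"delta_pos":[0.0013,-0.002,0.125],"turn":[0,0,0],"fingers":1},
    {"delta_pos":[0.0013,-0.002,0.125],"turn":[0,0,0],"fingers":1},
    {"delta_pos":[0.0013,-0.002,0.125],"turn":[0,0,0],"fingers":1}
  ],
  "force": 60
}}

```text
clock: 14.8
position: [0.4363, 0.3405, 0.1166]
ee_rot: [0.819, 0.512, 0.14, 0.218]
ft_force: [4.6, -1.6, -4.2]
grip_width: 0.155
grasp_force: 60.4
```

```bash
python3 f.py
```

```text
14.8 F tool [0.5 2.1 6.1] T tool [-0.03  0.   -0.03] s 0.097 off [ 0.001  -0.0009] 0.15549326207932598 q [-0.18  0.42 -1.01  1.93  0.96  1.21 -2.07]
```

Converted, -0.006 m is -0.0075, -0.003 m is -0.0038, -0.2 rad is -0.0637.

>>> {"fn": "move_arm", "kwargs": {
  "plan": [
    {"delta_pos":[0,0,-0.0038],"turn":[0,0,0],"fingers":1},
    {"delta_pos":[0,0,-0.0075],"turn":[0,0,0],"fingers":1},
    {"delta_pos":[0,0,-0.0075],"turn":[0,0,-0.0159],"fingers":1},
    {"delta_pos":[0,0,-0.0075],"turn":[0,0,-0.0637],"fingers":1}
  ]
}}

```text
clock: 15.3
position: [0.4336, 0.3415, 0.1212]
ee_rot: [0.763, 0.593, 0.117, 0.231]
ft_force: [6.8, -0.9, -9.6]
grip_width: 0.157
grasp_force: 59.5
```

```bash
python3 f.py
```

```text
15.3 F tool [ 1.9  1.2 11.6] T tool [0.07 0.47 0.01] s 0.1025 off [ 0.0009 -0.0009] 0.15706578236834226 q [-0.16  0.42 -1.04  1.93  0.96  1.23 -1.87]
```

Converted, -1.37 rad is -0.4361.

>>> {"fn": "move_arm", "kwargs": {
  "plan": [
    {"delta_pos":[0,0,0],"turn":[0,0,-0.0477],"fingers":1},
    {"delta_pos":[0,0,0],"turn":[0,0,-0.1019],"fingers":1},
    {"delta_pos":[0,0,0],"turn":[0,0,-0.156],"fingers":1},
    {"delta_pos":[0,0,0],"turn":[0,0,-0.2101],"fingers":1},
    {"delta_pos":[0,0,0],"turn":[0,0,-0.2642],"fingers":1},
    {"delta_pos":[0,0,0],"turn":[0,0,-0.3183],"fingers":1},
    {"delta_pos":[0,0,0],"turn":[0,0,-0.3724],"fingers":1},
    {"delta_pos":[0,0,0],"turn":[0,0,-0.4138],"fingers":1},
    {"delta_pos":[0,0,0],"turn":[0,0,-0.4361],"fingers":1},
    {"delta_pos":[0,0,0],"turn":[0,0,-0.4361],"fingers":1}
  ]
}}

```text
clock: 16.55
position: [0.4332, 0.3407, 0.1205]
ee_rot: [0.217, 0.941, -0.057, 0.252]
ft_force: [5.8, -3.6, -10.1]
grip_width: 0.149
grasp_force: 59.5
```

```bash
python3 f.py; python3 pre.py
```

```text
16.55 F tool [-0.9 -0.7 12.2] T tool [ 0.17  0.44 -0.02] s 0.1019 off [ 0.0015 -0.0004] 0.14913937022951637 q [-0.05  0.51 -1.19  1.92  1.05  1.31 -0.54]
16.55 [0.43319626 0.3406957  0.1205341 ] [-0.05  0.51 -1.19  1.92  1.05  1.31 -0.54] [  5.8  -3.6 -10.1]
d [-0.0015  0.0002 -0.0841] turn [-0.0012 -0.0005 -0.0078]
```

Orientation is back at home (error 0.008 rad). I let it in gently.

Converted, 0.019 m is 0.0238, 0.008 m is 0.01.

>>> {"fn": "move_arm", "kwargs": {
  "plan": [
    {"delta_pos":[0,0,0.005],"turn":[0,0,0],"fingers":1},
    {"delta_pos":[0,0,0.01],"turn":[0,0,0],"fingers":1},
    {"delta_pos":[0,0,0.015],"turn":[0,0,0],"fingers":1},
    {"delta_pos":[0,0,0.02],"turn":[0,0,0],"fingers":1},
    {"delta_pos":[0,0,0.0238],"turn":[0,0,0],"fingers":1},
    {"delta_pos":[0,0,0.0238],"turn":[0,0,0],"fingers":1}
  ]
}}

```text
clock: 17.3
position: [0.4418, 0.3368, 0.104]
ee_rot: [0.217, 0.941, -0.056, 0.253]
ft_force: [4.5, -4.2, -7.4]
grip_width: 0.15
grasp_force: 59.9
```

```bash
python3 f.py
```

```text
17.3 F tool [-1.4 -1.8  9.3] T tool [ 0.5   0.18 -0.04] s 0.0829 off [ 0.0016 -0.0002] 0.1502132306019909 q [-0.06  0.54 -1.16  1.93  1.08  1.29 -0.56]
```

Converted, -0.1 m is -0.125, -0.04 m is -0.05.

>>> {"fn": "move_arm", "kwargs": {
  "plan": [
    {"delta_pos":[0,0,0.0025],"turn":[0,0,0],"fingers":1},
    {"delta_pos":[0,0,0.0025],"turn":[0,0,0],"fingers":0.5},
    {"delta_pos":[0,0,0.0025],"turn":[0,0,0],"fingers":0.3},
    {"delta_pos":[0,0,0.0025],"turn":[0,0,0],"fingers":0.3},
    {"delta_pos":[0,0,-0.05],"turn":[0,0,0],"fingers":0.2},
    {"delta_pos":[0,0,-0.125],"turn":[0,0,0],"fingers":0},
    {"delta_pos":[0,0,-0.125],"turn":[0,0,0],"fingers":0},
    {"delta_pos":[0,0,-0.125],"turn":[0,0,0],"fingers":0}
  ]
}}

```text
clock: 18.3
position: [0.3966, 0.3587, 0.1901]
ee_rot: [0.217, 0.941, -0.056, 0.252]
ft_force: [0.3, -0.8, 0.7]
grip_width: 0.997
grasp_force: 0.0
```

```bash
python3 f.py; python3 - <<'E'
from red import *
o=get_obs(); c=camera('wrist'); p=bar(c,o); r,a,P0,t=geo(); print('travel',(o['position']-P0)@a-np.median(p[:,2])-.088+.0)
k=camera('top'); np.save('top.npy',k,allow_pickle=True); cv2.imwrite('pics/top3.png',cv2.resize(k['color'][110:290,250:430,::-1],None,fx=3.3,fy=3.3,interpolation=cv2.INTER_CUBIC))
E
```

```text
18.3 F tool [-0.9 -0.6 -0.3] T tool [0.09 0.48 0.03] s 0.1825 off [0.0021 0.0001] 0.9966722572155812 q [-0.03  0.41 -1.29  1.87  0.92  1.4  -0.49]
1147 [ 0.0018 -0.0007  0.0873] [[-0.028  -0.0074  0.0849]
 [ 0.0022 -0.0003  0.0867]
 [ 0.0293  0.0065  0.1076]]
w [0.43427668 0.33993188 0.11356328]
dir [-0.9999889   0.00266029 -0.00388904]
travel -0.0001771200100559589
```

View pics/top3.png

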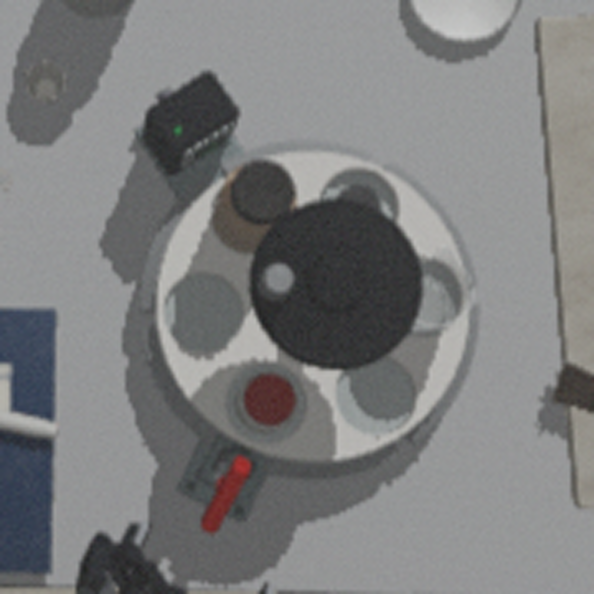

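The top view shows the bottle cap at (262,190) in front of the reading head, and the handle back at its home pose, (243,465) to (210,528). The measured travel is about 0 mm, the vessels are upright and the robot is clear.

```bash
python3 -c "from workcell import hand_in; print(hand_in())"
```

```text
the job is handed in; nothing more can be done
None
```

The amber bottle stands at the reading head, the plunger is home and locking the carousel (measured travel about 0 mm), the vessels look upright in the last top view, and the job was handed in after about 18 s; no verdict was returned.

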